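# Check-weigh a brass bush on the beam scale

## Task

With the beam scale still arrested, set the brass bush down upright in the middle of its pan without dropping it, and let go. Then ease the red arrest lever all the way over to release the beam, wait until the beam has come to rest with the pan side sunk, and ease the lever fully back, without slamming it, so that the beam is arrested level with the bush still standing in the middle of the pan. Leave the other parts lying about where they are.

Things in the scene. Friction and masses are not known exactly. Their poses are not given: they have to be found in the camera images.
- brass_bush: The part to weigh: golden-brown brass bush, an upright tube 44 mm outside, 22 mm bore, 45 mm tall, about 0.42 kg. Origin: centre of its underside, z up its axis. It stands on the work surface, on either the left or the right side; the dark steel bush of the same shape stands on the other.
- scale: Fixed grey-green beam scale. Origin on the table under the fulcrum; x points from its lever side to its back, y along the beam to the pan (roughly towards the robot), z up. Base plate 150 (x) by 260 (y) by 20 mm. Beam 330 mm long along y over x = 0, 16 mm wide, 12 mm thick, centre at height 130 mm; dark round counterpoise (56 mm across) on it at y = -120 mm.
- guard_edge (a point): Middle of the lever-side edge, underside, of a fixed clear guard plate over the scale's middle: height 230 to 240 mm, scale x -90 to +70, y -90 to +90 mm, on two 12 mm posts at x = +58, y = +/-75 mm. It overhangs the lever knob: reach that from the lever side (scale -x, to the right), tool tilted 30 to 40 degrees, fingers pointing down and to the scale's +x. The pan is open above.
- beam: The hinged beam with its pan and counterpoise. Origin on the fulcrum axis, 130 mm above the work surface; y along the beam to the pan, z up when level. The pan is a round shallow steel dish fixed on the beam at y = +155 mm and tilting with it: outside diameter 90 mm, rim 3 mm wide, rim top 4 mm above the pan's floor.
- pan_floor (a point): Centre of the pan's floor, where the bush shall stand: 140 mm above the work surface when the beam is level. z is the pan's normal.
- arrest_knob (a point): On the axis of the upright red knob at the end of the arrest lever, at height 85 mm; the knob is a cylinder of 18 mm diameter, from height 42 to 97 mm. It travels on a level arc of radius 70 mm about lever_pivot, on the lever side: from scale (x, y) = (-60, +37) arrested, over (-70, 0), to (-60, -37) mm released.
- lever_pivot (a point): Fixed point on the vertical axis of the arrest lever, at height 85 mm (scale x = 0, y = 0).
- arrest (a joint): Angle of the arrest lever: 0 = beam arrested (knob at the pan side, +y), 1.1 rad = fully released (knob at the counterpoise side, -y), with a stop at each end. It stays where it is left; friction asks about 4 to 5 N at the knob. It lowers or lifts a yoke with two brass pads under the beam by 10.5 mm in proportion.
- tilt (a joint): Tilt of the beam, rad: 0 = level, positive = pan side down, stops at +/-0.105. Held level while arrested. Released, the empty beam lies with the pan up; with the brass bush in the middle of the pan the pan sinks and, after swinging for one or two seconds, rests at about +0.04 to +0.105 (the stop).
- steel_bush: Bystander: dark steel bush, 44 mm outside, 22 mm bore, 45 mm tall. Origin: centre of its underside.
- gear: Bystander: dark steel gear lying flat, 87 mm across, 26 mm high with its hub, at the right. Origin: centre of its underside.
- bolt: Bystander: bright hex bolt standing on its head, 34 mm across, 69 mm tall, at the left. Origin: centre of its underside.

How it is judged (in metres and radians):
On the way, in this order (a step that is already met when the one before it is completed fails the run):
1. the brass bush stands upright on the pan, let go, with the beam still arrested (horizontal distance between brass_bush and pan_floor below 0.014 m and z of brass_bush in the frame of pan_floor between -0.006 and 0.006 m and angle between the z axis of brass_bush and the z axis of pan_floor, either way round below 0.12 rad and angle between brass_bush's own z axis and vertical below 0.4 rad and contact force between brass_bush and beam above 1 N and contact force between the arm and brass_bush below 0.05 N and contact force between the arm and beam below 0.05 N and value of joint arrest below 0.12 rad), for 0.2 s.
2. the lever is over at its release stop and the beam rests, pan side down, with nothing of the robot touching beam, pan or bush (horizontal distance between brass_bush and pan_floor below 0.014 m and z of brass_bush in the frame of pan_floor between -0.006 and 0.006 m and angle between the z axis of brass_bush and the z axis of pan_floor, either way round below 0.12 rad and angle between brass_bush's own z axis and vertical below 0.4 rad and contact force between brass_bush and beam above 1 N and contact force between the arm and brass_bush below 0.05 N and contact force between the arm and beam below 0.05 N and velocity of joint tilt between -0.03 and 0.03 rad/s and value of joint arrest above 0.97 rad and value of joint tilt above 0.012 rad), for 0.4 s.
At the end, for the whole second after the job is handed in: The lever is back at its arrest stop (within 0.12 rad), the beam is level (within 0.02 rad) and still, and the brass bush stands upright and at rest on the pan, within 14 mm of its middle (horizontal distance between brass_bush and pan_floor below 0.014 m and z of brass_bush in the frame of pan_floor between -0.006 and 0.006 m and angle between the z axis of brass_bush and the z axis of pan_floor, either way round below 0.12 rad and angle between brass_bush's own z axis and vertical below 0.4 rad and contact force between brass_bush and beam above 1 N and value of joint arrest below 0.12 rad and value of joint tilt between -0.02 and 0.02 rad and velocity of joint tilt between -0.03 and 0.03 rad/s and linear speed of brass_bush below 0.02 m/s); the robot touches nothing.
It fails at once if the brass bush is dropped or knocked (faster than 0.45 m/s while not held) (linear speed of brass_bush above 0.45 m/s and contact force between the fingers and brass_bush below 0.05 N).
It fails at once if the arrest lever is slammed (faster than 4 rad/s) (velocity of joint arrest above 4 rad/s or velocity of joint arrest below -4 rad/s).
It fails at once if the steel bush is shifted or toppled (its origin moved by more than 25 mm, or tilted) (distance of steel_bush from where it was at the start of the episode above 0.025 m or angle between steel_bush's own z axis and vertical above 0.3 rad).
It fails at once if the gear is shifted or toppled (its origin moved by more than 25 mm, or tilted) (distance of gear from where it was at the start of the episode above 0.025 m or angle between gear's own z axis and vertical above 0.3 rad).
It fails at once if the bolt is shifted or toppled (its origin moved by more than 25 mm, or tilted) (distance of bolt from where it was at the start of the episode above 0.025 m or angle between bolt's own z axis and vertical above 0.3 rad).
It also fails if it takes over 69 s, if anything falls off the work surface, if the arm or the gripper's body presses on something with over 40 N, if the wrist force passes 120 N, or if a joint passes its speed limit or range.

## Robot

A 6-joint arm with a two-finger parallel gripper is mounted at the origin on the work surface. World frame = base frame: x ahead of the robot, y to its left, z up, the work surface at z = 0. Lengths are in mm, angles in rad, forces in N, time in s.
With the tool pointing down it reaches from about 425 to 1125 mm from the base axis. Payload 14.9 kg.
Tool frame: the origin (TCP) lies at the very end of the fingers, on their centre line; the grasp point (between the pads) lies 19 mm behind it; z points along the fingers, y is the line along which they close (so a half turn about z gives the same grasp; the last joint's range is limited). The gripper opens to 91 mm and grips with 3 to 60 N. Pads are 32 mm wide; open, the fingers measure 118 mm over their backs; the gripper's body (76 mm by 178 mm) begins 60 mm behind the grasp point.
Start: joints at [1.072, 0.379, 1.734, -0, 1.028, -0.033], TCP at [314.405, 625.434, 213.932] pointing down, gripper open.
Joint ranges: [-2.77, 2.77], [-0.74, 2.19], [0, 2.66], [-1.06, 4.2], [0.31, 2.87], [-3.08, 3.08]. Speed limits (rad/s): [1.89, 1.89, 2.39, 3.14, 3.14, 3.14].

## Interface

Orientations are given as a unit quaternion [w, x, y, z].
In Python, from plant import robot gives the robot as it stands.
- The arm moves only by the tool apply_moves, never from a script. Its argument "targets" is text: rows parted by semicolons, each of 7 numbers parted by spaces: the shift along the world's x, y, z in units of 100 cm (1.0 is 100 cm), then the turn, a rotation vector about the world's x, y, z in units of 180 degrees (1.0 is 180 degrees), then the closure, from -1 (fully open) to 1 (shut). A call has 1 to 12 rows; each row is the pose to reach, as a shift and turn from the pose commanded when the call began, turning the shorter way round; what a row does not reach only later rows make up. A row lasts 1/8 s, in which the tool goes at most 62.5 mm and 10.7 degrees, less where a joint would pass 70% of its speed; a pose out of reach is approached as far as the arm can. A call with a number of a shift or a turn outside -1 to 1 is refused whole. A call with a gripper value outside its range is refused whole. The fingers move at their own pace and stop on an object; "force" is the grip in N (left out, the last holds). Time passes only in rows, so rows that repeat a pose let the fingers close. It gives the time, the measured TCP pose, the force, the opening and the grip force at its end, in the units of the state.
- robot.get_state(): the state, without advancing time (a new reading comes with each control period).
- robot.camera(name): name is "scene" or "top" or "wrist"; returns the picture (400x640x3 uint8, red, green, blue); there is no depth.
- robot.calibration(name): a dict with "fx", "fy", "cx", "cy" (pixels), "R" (3x3) and "t" (3): a world point X has camera coordinates R X + t. Camera axes: x right, y down, z forward; pixel columns grow to the right and rows downward; lengths in mm; the calibration is good to about 2 mm. The wrist camera is an equidistant fisheye: a pixel r from the principal point sees the ray r / f radians off the axis. A picture is of the moment at which its call begins: read the wrist's pose just before it. calibration takes no time and is no camera call; for the wrist camera it gives the pose at the moment of the call.
- robot.hand_in(): hands the job in; it is judged then, once.
The state is a dict: "t": time; "q": joint angles; "qd": joint speeds; "tau": joint torques, N m; "position": TCP position; "tcp_rot": TCP orientation; "force": force on the tool from outside, world axes, zero at the start; "moment": the same for the moment, N m; "grip_width": opening from 0.0 (shut) to 1.0 (fully open); "grip_force": force on a finger pad.
Only numpy, scipy, OpenCV 4.12 (cv2) and the standard library are available. Lean on these libraries where they do the work, as an engineer would, in place of code of your own. Each camera call takes 0.05 s, during which the arm holds its last target. There are 200 camera calls.

## Working session

There is one attempt and no reset: what is moved stays moved. The work goes in short steps, Python scripts to look and compute and a tool call to move; the robot and the scene stay as the last step left them, time stands still between calls to the robot, and variables do not carry over. Pictures are saved under pics/ and viewed, at most 10 in all, crops included, and the job is handed in when it is done.

Besides the shell and the picture viewer there is one more tool, called after "Call:" by a JSON object that holds its "api" and its "payload", one argument or row to a line. apply_moves: Moves the arm, as the interface text tells. Shifts and turns lie within -1 to 1; 1 stands for 100 cm of shift or 180 degrees of turn. Its arguments: {"type":"object","properties":{"targets":{"type":"string"},"force":{"type":"number"}},"required":["targets"]}

```bash
mkdir -p pics; ls; python3 - <<'E'
from plant import robot
import cv2
for n in("scene","top"):
    cv2.imwrite(f"pics/{n}0.png",robot.camera(n)[:,:,::-1])
    print(n,robot.calibration(n))
s=robot.get_state();print(s)
E
```

```text
pics
scene {'fx': 435.2183558576439, 'fy': 435.2183558576439, 'cx': 322.2986602027342, 'cy': 195.9596325696678, 'R': array([[-0.45699029,  0.88921888,  0.02120525],
       [ 0.53666383,  0.29465932, -0.79067554],
       [-0.70933194, -0.34995096, -0.61186806]]), 't': array([ 281.84847948, -206.56779469, 1586.38099034])}
top {'fx': 405.12984604448064, 'fy': 405.12984604448064, 'cx': 318.8925603998692, 'cy': 194.66221371339884, 'R': array([[ 2.76434858e-02, -9.99617813e-01, -2.57390088e-04],
       [-9.80732350e-01, -2.70714095e-02, -1.93471436e-01],
       [ 1.93390526e-01,  5.60065568e-03, -9.81105875e-01]]), 't': array([ -24.84209765,  600.47009665, 1068.09613729])}
{'t': 0.1, 'q': array([ 1.07171490e+00,  3.79360525e-01,  1.73471815e+00,  2.89632004e-05,
        1.02853148e+00, -3.32830885e-02]), 'qd': array([ 8.73177909e-04, -1.83771201e-03,  4.10666334e-04, -4.85789592e-05,
        2.82846309e-03,  2.61709136e-04]), 'tau': array([-4.14715914e-04, -7.65041041e+01, -4.35291231e+01,  6.51290780e-02,
        3.98601335e-02,  3.97390306e-05]), 'position': array([314.21026389, 625.11149781, 213.35286964]), 'tcp_rot': array([-1.45790722e-04,  2.30806634e-01,  9.72999506e-01, -4.87572552e-04]), 'force': array([-0.01269894,  0.13846708, -0.26681117]), 'moment': array([-0.00284944, -0.02074937, -0.02066285]), 'grip_force': 0.0, 'grip_width': 0.9996887440653849}
```

View pics/scene0.png

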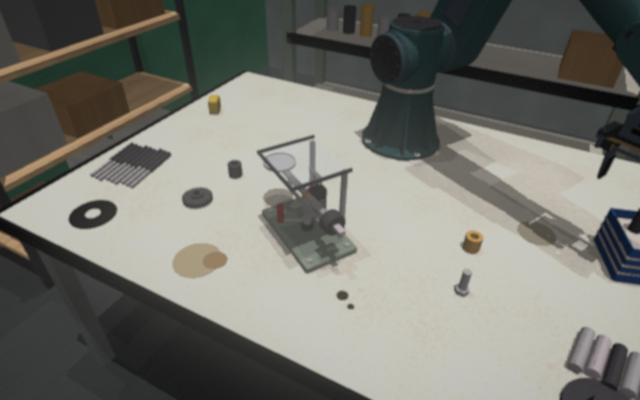

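View pics/top0.png

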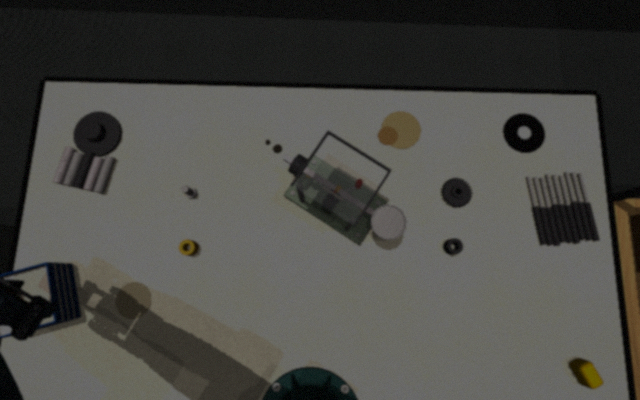

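The scene and top views show the brass bush at top (188,247), the pan at (388,222), the counterpoise at (300,167), the red knob at (358,184), the steel bush at (453,246), the gear at (456,192) and the bolt at (189,191).

```bash
cat > h.py <<'E'
from plant import robot
import numpy as np, cv2
def ray(n,u,v,c=None):
    c=c or robot.calibration(n); R=np.array(c["R"]);t=np.array(c["t"])
    x=(u-c["cx"])/c["fx"];y=(v-c["cy"])/c["fy"]
    if n=="wrist":
        r=np.hypot(x,y); d=np.array([x/r*np.sin(r),y/r*np.sin(r),np.cos(r)]) if r>0 else np.array([0,0,1.])
    else: d=np.array([x,y,1.])
    return -R.T@t, R.T@(d/np.linalg.norm(d))
def onz(n,u,v,z,c=None):
    o,d=ray(n,u,v,c); return o+d*(z-o[2])/d[2]
def proj(n,X,c=None):
    c=c or robot.calibration(n); p=np.array(c["R"])@X+c["t"]
    if n=="wrist":
        th=np.arctan2(np.hypot(p[0],p[1]),p[2]); k=th/np.hypot(p[0],p[1])
        return c["cx"]+c["fx"]*k*p[0],c["cy"]+c["fy"]*k*p[1]
    return c["cx"]+c["fx"]*p[0]/p[2],c["cy"]+c["fy"]*p[1]/p[2]
def blobs(m,amin=8):
    n,l,s,c=cv2.connectedComponentsWithStats(m.astype(np.uint8)); return [(s[i][:5].tolist(),c[i].round(1).tolist()) for i in range(1,n) if s[i][4]>=amin]
E
python3 - <<'E'
from h import *
T=cv2.imread("pics/top0.png");S=cv2.imread("pics/scene0.png")
for n,I in(("top",T),("scene",S)):
    H=cv2.cvtColor(I,cv2.COLOR_BGR2HSV).astype(int);h,s,v=H[...,0],H[...,1],H[...,2]
    print(n,"red",blobs(((h<8)|(h>172))&(s>110)&(v>50)),"\n brass",blobs((h>10)&(h<28)&(s>110)&(v>60)))
w=cv2.resize(T[120:260,260:480],None,fx=3.6,fy=3.6,interpolation=3);cv2.imwrite("pics/tc.png",w)
E
```

```text
top red [([357, 180, 5, 5, 21], [359.0, 182.0])] 
 brass [([407, 117, 5, 7, 8], [408.6, 120.4]), ([392, 119, 11, 5, 18], [397.3, 120.6]), ([379, 123, 21, 22, 319], [388.7, 134.6]), ([402, 122, 4, 6, 8], [403.5, 124.0]), ([405, 125, 7, 8, 11], [408.6, 128.1]), ([624, 198, 16, 11, 118], [633.1, 202.3]), ([614, 204, 26, 196, 2175], [629.5, 289.3]), ([179, 240, 16, 15, 156], [186.7, 246.9]), ([580, 361, 23, 28, 357], [591.1, 375.1])]
scene red [] 
 brass [([96, 0, 25, 29, 402], [106.2, 13.3]), ([152, 3, 12, 13, 54], [155.4, 9.8]), ([361, 4, 12, 32, 333], [366.4, 19.3]), ([122, 8, 29, 19, 96], [132.5, 18.0]), ([418, 12, 12, 5, 44], [423.9, 14.0]), ([559, 31, 63, 56, 2429], [590.2, 59.4]), ([40, 73, 87, 64, 3328], [85.0, 101.5]), ([209, 95, 10, 18, 139], [213.5, 103.1]), ([610, 138, 9, 4, 17], [613.8, 139.7]), ([621, 142, 12, 6, 16], [626.4, 144.6]), ([466, 232, 16, 20, 219], [473.7, 240.6])]
```

View pics/tc.png

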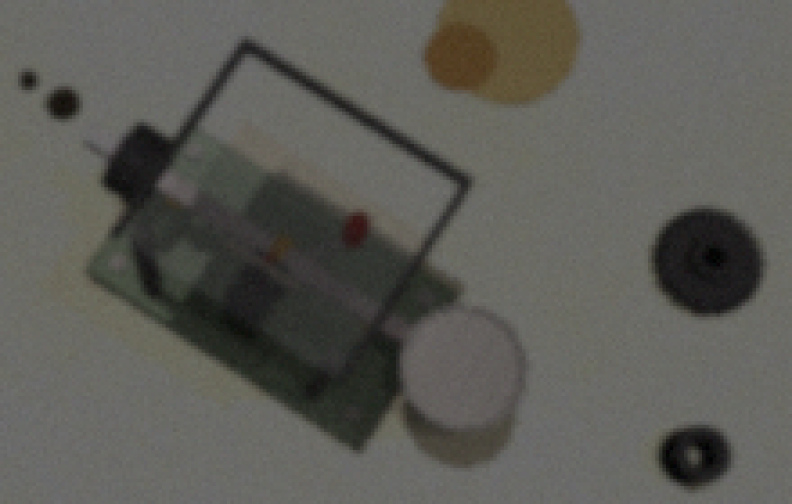

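The crop shows the pan circle at crop (463,366), the guard's lever-side corners at (246,44) and (469,182), the base's back corners at (90,270) and (360,450), and the red knob at (355,229).

```bash
python3 - <<'E'
from h import *
k=lambda u,v:(u/3.6+260-.36,v/3.6+120-.36)
P=onz("top",*k(463,366),144);A=onz("top",*k(246,44),240);B=onz("top",*k(469,182),240)
C=onz("top",*k(90,270),20);D=onz("top",*k(360,450),20);K=onz("top",*k(356,226),97)
for n,p in zip("PABCDK",(P,A,B,C,D,K)):print(n,p.round(1))
# fit scale pose
loc=np.array([[0,155],[-90,-90],[-90,90],[75,-130],[75,130],[-60,37]]);W=np.array([P,A,B,C,D,K])[:,:2]
from scipy.optimize import least_squares
def f(p):
    c,s=np.cos(p[2]),np.sin(p[2]);return ((loc@np.array([[c,s],[-s,c]])+p[:2])-W).ravel()
r=least_squares(f,[P[0]+80,P[1]+130,2.6]);print(r.x,np.degrees(r.x[2]),r.fun.reshape(-1,2).round(1))
c,s=np.cos(r.x[2]),np.sin(r.x[2])
print("fit",loc@np.array([[c,s],[-s,c]])+r.x[:2])
print("bush top",onz("top",187.3,246.9,40),"steel",onz("top",452.5,245,45),"gear",onz("top",456,192,20),"bolt",onz("top",186,189,60))
# triangulate check: bush center scene
print(onz("scene",473.3,241,25))
# pan in scene: bright ellipse
print("pan in scene predicted",proj("scene",P))
E
```

```text
P [ 520.2 -186.3  144. ]
A [719.2 -26.8 240. ]
B [ 628.4 -174.7  240. ]
C [605.9  90.5  20. ]
D [ 468.6 -126.4   20. ]
K [ 630.  -114.5   97. ]
[599.38153197 -54.59297592   2.59015106] 148.40472426077963 [[-2.  -0.3]
 [ 4.   1.7]
 [ 0.4 -3.7]
 [-2.3  4.9]
 [-1.2  0.4]
 [ 1.1 -3. ]]
fit [[ 518.17460219 -186.61734699]
 [ 723.19325504  -25.08607452]
 [ 628.88843337 -178.40469899]
 [ 603.60780965   95.43081745]
 [ 467.3897339  -126.02941789]
 [ 631.10286012 -117.54341151]]
bush top [447.78721643 350.6134846   40.        ] steel [ 472.8120609  -379.06971772   45.        ] gear [ 627.26261148 -402.78499447   20.        ] bolt [606.51455366 362.24015178  60.        ]
[446.04138212 353.02552689  25.        ]
pan in scene predicted (np.float64(279.13646554346496), np.float64(160.92404075918023))
```

Call:
{"api": "apply_moves", "payload": {
  "targets": "0.02 -0.04 -0.01 0 0 0 -1;0.05 -0.1 -0.02 0 0 0 -1;0.08 -0.16 -0.035 0 0 0 -1;0.11 -0.22 -0.05 0 0 0 -1;0.125 -0.26 -0.06 0 0 0 -1;0.133 -0.274 -0.064 0 0 0 -1;0.133 -0.274 -0.064 0 0 0 -1;0.133 -0.274 -0.064 0 0 0 -1",
  "force": 30
}}

```text
t: 1.1
position: [447.3, 352.5, 150.3]
tcp_rot: [0.0, 0.23, 0.973, 0.0]
force: [-0.2, 0.6, -0.2]
grip_width: 0.998
grip_force: 0.0
```

```bash
python3 - <<'E'
from h import *
c=robot.calibration("wrist");I=robot.camera("wrist")[:,:,::-1].copy();cv2.imwrite("pics/w1.png",I)
s=robot.get_state();print(s["t"],s["position"])
p=proj("wrist",np.array([447.5,351,45]),c);print(p,c["fx"])
H=cv2.cvtColor(I,cv2.COLOR_BGR2HSV).astype(int);h,S,v=H[...,0],H[...,1],H[...,2]
print(blobs((h>10)&(h<28)&(S>110)&(v>60),60))
cv2.drawMarker(I,(int(p[0]),int(p[1])),(255,0,0),0,10);cv2.imwrite("pics/w1m.png",I)
E
```

```text
1.15 [447.20960158 352.68553576 150.28713031]
(np.float64(317.20039827181273), np.float64(201.17949750346975)) 309.70691628693146
[([295, 178, 45, 45, 1196], [315.5, 201.9]), ([148, 241, 21, 47, 345], [154.4, 265.6]), ([469, 241, 20, 47, 376], [481.1, 263.4]), ([304, 288, 236, 33, 2652], [423.1, 308.4]), ([438, 376, 10, 24, 100], [444.0, 388.1])]
```

View pics/w1m.png

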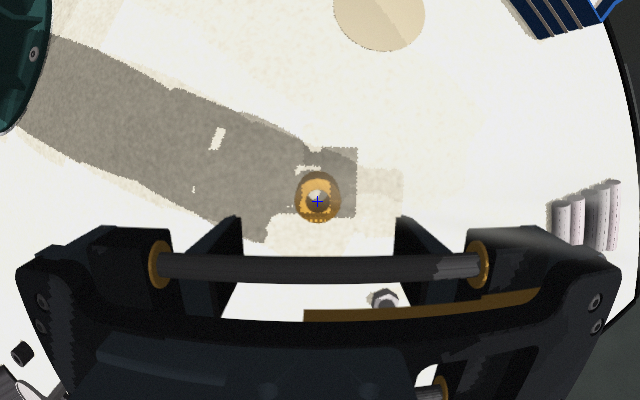

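The bush appears at (317,200), within a pixel of its predicted position, so the estimate (447.5, 351) stands; I'm descending to grasp it.

Call:
{"api": "apply_moves", "payload": {
  "targets": "0 0 -0.03 0 0 0 -1;0 0 -0.07 0 0 0 -1;0 0 -0.105 0 0 0 -1;0 0 -0.128 0 0 0 -1;0 0 -0.137 0 0 0 -1;0 0 -0.137 0 0 0 -1;0 0 -0.137 0 0 0 1;0 0 -0.137 0 0 0 1;0 0 -0.137 0 0 0 1;0 0 -0.137 0 0 0 1;0 0 -0.137 0 0 0 1;0 0 -0.137 0 0 0 1",
  "force": 30
}}

```text
t: 2.65
position: [447.5, 351.5, 13.0]
tcp_rot: [0.0, 0.231, 0.973, 0.0]
force: [0.4, -0.8, 1.8]
grip_width: 0.475
grip_force: 30.0
```

Call:
{"api": "apply_moves", "payload": {
  "targets": "0 0 0.01 0 0 0 1;0 0 0.04 0 0 0 1;0 0 0.08 0 0 0 1;0 0 0.125 0 0 0 1;0 -0.02 0.17 0 0 -0.02 1;0 -0.05 0.215 0 0 -0.06 1;0 -0.09 0.255 0 0 -0.1 1;0 -0.13 0.28 0 0 -0.15 1;0.005 -0.18 0.287 0 0 -0.2 1;0.01 -0.23 0.287 0 0 -0.25 1;0.02 -0.28 0.287 0 0 -0.3 1;0.03 -0.33 0.287 0 0 -0.35 1"
}}

```text
t: 4.15
position: [476.8, 19.8, 300.2]
tcp_rot: [0.0, 0.707, 0.707, 0.0]
force: [0.7, 0.5, -3.9]
grip_width: 0.482
grip_force: 30.0
```

Call:
{"api": "apply_moves", "payload": {
  "targets": "0.01 -0.05 0 0 0 -0.045 1;0.02 -0.1 0 0 0 -0.09 1;0.03 -0.145 0 0 0 -0.13 1;0.036 -0.18 0 0 0 -0.16 1;0.04 -0.2 0 0 0 -0.175 1;0.0415 -0.208 0 0 0 -0.177 1;0.0415 -0.208 0 0 0 -0.177 1;0.0415 -0.208 0 0 0 -0.177 1"
}}

```text
t: 5.15
position: [518.8, -185.6, 299.9]
tcp_rot: [-0.0, 0.872, 0.489, -0.0]
force: [0.4, 0.1, -3.8]
grip_width: 0.478
grip_force: 30.0
```

```bash
python3 - <<'E'
from h import *
c=robot.calibration("wrist");s=robot.get_state();I=robot.camera("wrist")[:,:,::-1].copy();cv2.imwrite("pics/w2.png",I)
print(s["t"],s["position"],s["tcp_rot"],s["q"],s["force"],s["grip_force"])
th=np.radians(148.4)
for P in([519,-186.5,144],):
    pts=[proj("wrist",np.array(P)+[45*np.cos(a),45*np.sin(a),0],c) for a in np.linspace(0,6.28,40)]
    cv2.polylines(I,[np.round(pts).astype(int)],True,(0,0,255))
cv2.imwrite("pics/w2m.png",I)
E
```

```text
5.15 [ 518.75934104 -185.64827188  299.93074512] [-1.33193909e-04  8.72320046e-01  4.88935291e-01 -1.74761186e-05] [-3.86037346e-01  4.46836178e-02  1.97554847e+00  1.54222508e-04
  1.12159054e+00  1.62954410e-01] [ 0.38739317  0.14655852 -3.81588749] 29.99939023051411
```

View pics/w2m.png

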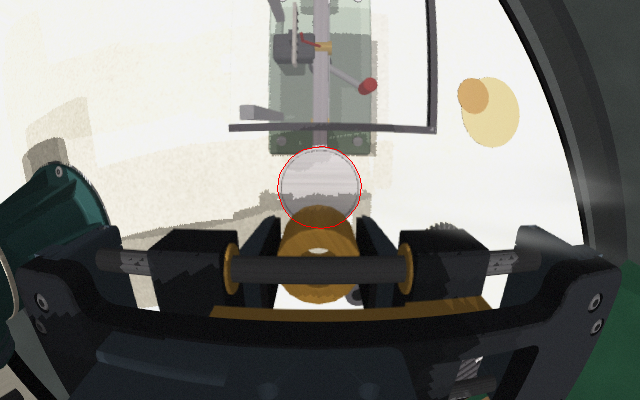

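The wrist view shows the held bush between the fingers at (318,255), and the projected rim circle lying on the pan (centre about (320,187)). The beam is vertical in the image, so position and heading agree.

Call:
{"api": "apply_moves", "payload": {
  "targets": "0 0 -0.02 0 0 0 1;0 0 -0.05 0 0 0 1;0 0 -0.08 0 0 0 1;0 0 -0.11 0 0 0 1;0 0 -0.13 0 0 0 1;0 0 -0.139 0 0 0 1;0 0 -0.143 0 0 0 1;0 0 -0.145 0 0 0 1;0 0 -0.146 0 0 0 1;0 0 -0.146 0 0 0 1"
}}

```text
t: 6.45
position: [519.1, -186.7, 154.3]
tcp_rot: [0.0, 0.873, 0.488, 0.0]
force: [0.1, 0.3, -4.6]
grip_width: 0.48
grip_force: 30.0
```

Call:
{"api": "apply_moves", "payload": {
  "targets": "0 0 -0.0005 0 0 0 1;0 0 -0.001 0 0 0 1;0 0 -0.001 0 0 0 1"
}}

```text
t: 6.82
position: [519.1, -186.7, 153.1]
tcp_rot: [0.0, 0.873, 0.488, 0.0]
force: [0.3, -0.2, -1.4]
grip_width: 0.477
grip_force: 30.0
```

Call:
{"api": "apply_moves", "payload": {
  "targets": "0 0 -0.0003 0 0 0 1;0 0 -0.0005 0 0 0 1;0 0 -0.0005 0 0 0 1"
}}

```text
t: 7.2
position: [519.0, -186.7, 152.5]
tcp_rot: [0.0, 0.873, 0.488, 0.0]
force: [0.4, -2.5, -0.8]
grip_width: 0.48
grip_force: 30.0
```

Call:
{"api": "apply_moves", "payload": {
  "targets": "0 0 0 0 0 0 0;0 0 0 0 0 0 -0.3;0 0 0 0 0 0 -0.6;0 0 0 0 0 0 -1;0 0 0 0 0 0 -1;0 0 0 0 0 0 -1"
}}

```text
t: 7.95
position: [518.9, -186.6, 152.4]
tcp_rot: [-0.0, 0.873, 0.488, -0.0]
force: [-0.3, -0.0, -0.4]
grip_width: 0.993
grip_force: 0.0
```

```bash
python3 - <<'E'
from h import *
c=robot.calibration("wrist");s=robot.get_state();I=robot.camera("wrist")[:,:,::-1].copy()
print(s["t"],s["position"],s["force"],s["grip_width"])
for X,r in(([519,-186.5,144],45),([519,-186.5,185],22)):
    pts=[proj("wrist",np.array(X)+[r*np.cos(a),r*np.sin(a),0],c) for a in np.linspace(0,6.28,40)]
    cv2.polylines(I,[np.round(pts).astype(int)],True,(0,0,255))
cv2.imwrite("pics/w3m.png",I)
E
```

```text
7.95 [ 518.90648821 -186.55619605  152.41286362] [-0.26239694 -0.03720132 -0.44410285] 0.9927315474909587
```

View pics/w3m.png

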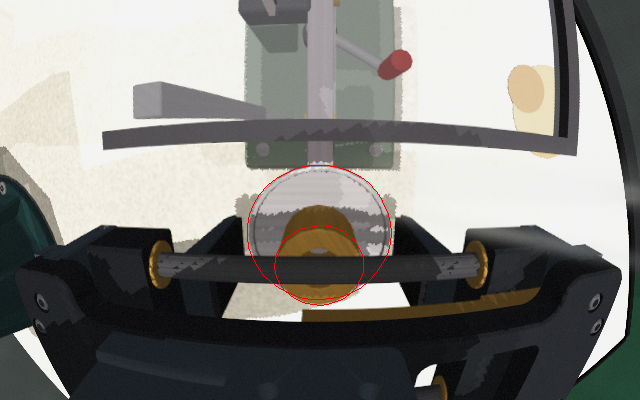

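Wrist view: the bush stands released near the pan centre, with its rim at about (318,265) matching the projected circle. Next I'm working out the lever poses.

```bash
cat > g.py <<'E'
import numpy as np
from scipy.spatial.transform import Rotation as Ro
x0,y0,th=599.4,-54.6,np.radians(148.4)
Rs=np.array([[np.cos(th),-np.sin(th),0],[np.sin(th),np.cos(th),0],[0,0,1]])
def W(p): return Rs@np.array(p,float)+[x0,y0,0]
def S(p): return Rs.T@(np.array(p,float)-[x0,y0,0])
def rot(tilt):
    t=np.radians(tilt); z=np.array([np.sin(t),0,-np.cos(t)]);y=np.array([0,1,0.]);x=np.cross(y,z)
    return Rs@np.stack([x,y,z],1)
def tip(a,h=83,tilt=35,back=0):  # a arrest angle
    k=np.array([-70*np.cos(a-.553),-70*np.sin(a-.553),h]);t=np.radians(tilt);z=np.array([np.sin(t),0,-np.cos(t)])
    return W(k+z*19)
E
python3 - <<'E'
from h import *; from g import *
s=robot.get_state();q=s["tcp_rot"];R0=Ro.from_quat([*q[1:],q[0]])
print("z axis turn -90 then:",(Ro.from_rotvec([0,0,-np.pi/2])*R0).as_matrix().round(2))
print("tilt rotvec/pi from rot0:",((Ro.from_matrix(rot(35))*Ro.from_matrix(rot(0)).inv()).as_rotvec()/np.pi).round(4))
print("tip0",tip(0),"stage",tip(0)+Rs@[-130,0,80.])
for a in np.linspace(0,1.1,12): print((tip(a)-tip(0)).round(1))
# knob check from top: knob top center, and wrist picture w3 knob
print("knob",W([-59.6,36.8,97]),"residual scale of measured",S([630,-114.5,97]))
E
```

```text
z axis turn -90 then: [[ 0.85 -0.52  0.  ]
 [-0.52 -0.85  0.  ]
 [ 0.   -0.   -1.  ]]
tilt rotvec/pi from rot0: [ 0.1019  0.1656 -0.    ]
tip0 [ 621.58709477 -111.41714911   67.43611116] stage [ 732.31159621 -179.53531688  147.43611116]
[0. 0. 0.]
[6.1 3.5 0. ]
[11.8  7.5  0. ]
[17.1 12.1  0. ]
[21.9 17.2  0. ]
[26.1 22.7  0. ]
[29.8 28.7  0. ]
[32.9 35.   0. ]
[35.3 41.5  0. ]
[37.1 48.3  0. ]
[38.1 55.2  0. ]
[38.5 62.2  0. ]
knob [ 630.88024394 -117.17311117   97.        ] residual scale of measured [-57.44959995  34.98447463  97.        ]
```

Call:
{"api": "apply_moves", "payload": {
  "targets": "0 0 0.01 0 0 0 -1;0 0 0.03 0 0 0 -1;0 0 0.06 0 0 0 -1;0 0 0.1 0 0 0 -1;0 0 0.14 0 0 0 -1;0 0 0.17 0 0 0 -1;0 0 0.18 0 0 0 -1;0 0 0.18 0 0 0 -1"
}}

```text
t: 9.0
position: [518.9, -186.6, 332.5]
tcp_rot: [0.0, 0.873, 0.488, 0.0]
force: [-0.2, 0.2, -0.5]
grip_width: 1.003
grip_force: 0.0
```

Call:
{"api": "apply_moves", "payload": {
  "targets": "0.01 -0.01 0 0 0 -0.03 0.12;0.03 -0.03 0 0 0 -0.08 0.12;0.055 -0.045 0 0 0 -0.13 0.12;0.08 -0.06 0 0 0 -0.18 0.12;0.105 -0.065 0 0 0 -0.23 0.12;0.13 -0.06 0 0 0 -0.28 0.12;0.155 -0.045 0 0 0 -0.33 0.12;0.18 -0.03 0 0 0 -0.38 0.12;0.2 -0.01 0 0 0 -0.43 0.12;0.21 0 0 0 0 -0.47 0.12;0.213 0.007 0 0 0 -0.5 0.12;0.213 0.007 0 0 0 -0.5 0.12"
}}

```text
t: 10.5
position: [731.5, -179.0, 330.4]
tcp_rot: [-0.0, 0.963, -0.271, -0.001]
force: [-0.2, -0.7, 0.2]
grip_width: 0.44
grip_force: 0.0
```

Call:
{"api": "apply_moves", "payload": {
  "targets": "0 0 -0.01 0.012 0.02 0 0.12;0 0 -0.03 0.036 0.06 0 0.12;0 0 -0.06 0.06 0.1 0 0.12;0 0 -0.09 0.084 0.138 0 0.12;0 0 -0.12 0.102 0.166 0 0.12;0 0 -0.15 0.102 0.166 0 0.12;0 0 -0.175 0.102 0.166 0 0.12;0 0 -0.185 0.102 0.166 0 0.12;0 0 -0.185 0.102 0.166 0 0.12"
}}

```text
t: 11.62
position: [731.9, -179.4, 147.9]
tcp_rot: [-0.082, 0.918, -0.259, -0.289]
force: [0.1, -0.4, 1.0]
grip_width: 0.441
grip_force: 0.0
```

```bash
python3 - <<'E'
from h import *; from g import *
s=robot.get_state();q=s["tcp_rot"];R=Ro.from_quat([*q[1:],q[0]]).as_matrix()
print(s["t"],s["position"],S(s["position"]),s["q"],(R-rot(35)).round(3))
c=robot.calibration("wrist");I=robot.camera("wrist")[:,:,::-1].copy();J=robot.camera("scene")[:,:,::-1].copy()
def mk(p): cv2.drawMarker(I,tuple(int(round(v)) for v in proj("wrist",W(p),c)),(255,0,0),0,12)
mk([-59.6,36.8,97]);mk([-59.6,36.8,60]);mk([-90,-90,230]);mk([-90,90,230]);mk([0,155,140])
O=np.vstack([np.hstack([I[::1],]) ]);cv2.imwrite("pics/w4.png",cv2.resize(O,(560,350)))
K=cv2.resize(J[60:300,180:500],(560,420));cv2.imwrite("pics/w4.png",np.vstack([cv2.resize(I,(400,250)),cv2.resize(K,(400,300))]))
cv2.imwrite("pics/w4.png",np.hstack([cv2.resize(I,(448,280)),cv2.resize(K,(352,264),interpolation=3)[:264,:].copy() if 0 else cv2.copyMakeBorder(cv2.resize(K,(352,264)),0,16,0,0,0)]))
E
```

```text
11.625 [ 731.92584213 -179.42649649  147.8903977 ] [-178.28315407   36.8764157   147.8903977 ] [-0.31852761  0.80200635  1.28292956  0.1329971   1.65424347  1.77264008] [[ 0.001  0.001 -0.   ]
 [ 0.001 -0.001 -0.   ]
 [-0.    -0.     0.   ]]
```

View pics/w4.png

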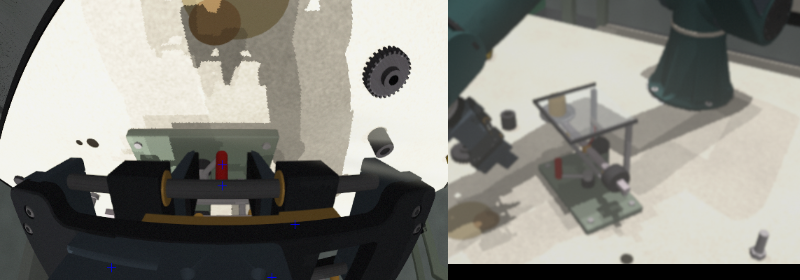

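The wrist view (left half) has the red knob at small-view (222,165), midway between the open fingers, with the projected markers on it. The scene view shows the bush on the pan and the arm clear of the guard. Moving in.

Call:
{"api": "apply_moves", "payload": {
  "targets": "-0.01 0.006 -0.007 0 0 0 0.12;-0.03 0.0185 -0.022 0 0 0 0.12;-0.05 0.031 -0.036 0 0 0 0.12;-0.07 0.043 -0.051 0 0 0 0.12;-0.085 0.0525 -0.062 0 0 0 0.12;-0.098 0.0605 -0.071 0 0 0 0.12;-0.106 0.0655 -0.077 0 0 0 0.12;-0.11 0.068 -0.08 0 0 0 0.12;-0.11 0.068 -0.08 0 0 0 0.12;-0.11 0.068 -0.08 0 0 0 0.12",
  "force": 6
}}

```text
t: 12.98
position: [622.5, -111.8, 67.7]
tcp_rot: [-0.082, 0.918, -0.259, -0.29]
force: [-0.4, -0.0, -0.4]
grip_width: 0.44
grip_force: 0.0
```

Call:
{"api": "apply_moves", "payload": {
  "targets": "0 0 0 0 0 0 0.25;0 0 0 0 0 0 0.35;0 0 0 0 0 0 0.45;0 0 0 0 0 0 0.45"
}}

```text
t: 13.48
position: [621.9, -111.6, 67.4]
tcp_rot: [-0.082, 0.918, -0.259, -0.29]
force: [-0.6, -0.6, -0.2]
grip_width: 0.276
grip_force: 0.0
```

```bash
python3 - <<'E'
from h import *
s=robot.get_state();print(s["position"],s["force"],s["grip_width"]*91,s["grip_force"])
I=robot.camera("wrist")[:,:,::-1].copy();J=robot.camera("scene")[:,:,::-1].copy()
cv2.imwrite("pics/w5.png",np.hstack([I[100:340,120:520],cv2.resize(J[120:280,230:390],(240,240))]))
E
```

```text
[ 621.91710035 -111.57242847   67.42564944] [-0.57755962 -0.56188554 -0.16903953] 25.144037058418718 0.0
```

View pics/w5.png

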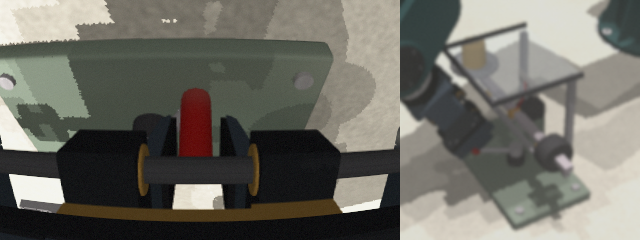

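The knob stands caged between the fingers at crop (196,125). Sweeping it slowly to release.

Call:
{"api": "apply_moves", "payload": {
  "targets": "0.003 0.0017 0 0 0 0 0.45;0.006 0.0035 0 0 0 0 0.45;0.009 0.0055 0 0 0 0 0.45;0.012 0.0075 0 0 0 0 0.45;0.0145 0.0098 0 0 0 0 0.45;0.017 0.012 0 0 0 0 0.45;0.0195 0.0147 0 0 0 0 0.45;0.022 0.017 0 0 0 0 0.45;0.024 0.02 0 0 0 0 0.45;0.026 0.0227 0 0 0 0 0.45;0.028 0.0257 0 0 0 0 0.45;0.03 0.0287 0 0 0 0 0.45"
}}

```text
t: 15.08
position: [652.4, -83.5, 67.6]
tcp_rot: [-0.082, 0.918, -0.259, -0.289]
force: [0.5, -6.3, 1.1]
grip_width: 0.276
grip_force: 2.4
```

Call:
{"api": "apply_moves", "payload": {
  "targets": "0.0015 0.0031 0 0 0 0 0.45;0.003 0.0063 0 0 0 0 0.45;0.0043 0.0095 0 0 0 0 0.45;0.0055 0.0128 0 0 0 0 0.45;0.0065 0.0162 0 0 0 0 0.45;0.0073 0.0196 0 0 0 0 0.45;0.0078 0.023 0 0 0 0 0.45;0.0082 0.0265 0 0 0 0 0.45;0.0084 0.03 0 0 0 0 0.45;0.0085 0.0335 0 0 0 0 0.45;0.0085 0.0335 0 0 0 0 0.45;0.0085 0.0335 0 0 0 0 0.45"
}}

```text
t: 16.58
position: [660.3, -48.9, 67.3]
tcp_rot: [-0.082, 0.918, -0.259, -0.29]
force: [0.4, -0.1, 0.4]
grip_width: 0.273
grip_force: 0.0
```

Call:
{"api": "apply_moves", "payload": {
  "targets": "0.0005 0.001 0 0 0 0 0.45;0.001 0.002 0 0 0 0 0.45;0.0012 0.003 0 0 0 0 0.45;0.0015 0.004 0 0 0 0 0.45;0.0015 0.004 0 0 0 0 0.45"
}}

```text
t: 17.2
position: [661.0, -45.4, 67.3]
tcp_rot: [-0.082, 0.917, -0.259, -0.291]
force: [-6.7, -2.7, 1.3]
grip_width: 0.276
grip_force: 2.7
```

Call:
{"api": "apply_moves", "payload": {
  "targets": "-0.0005 0.001 0 0 0 0 0.45;-0.001 0.002 0 0 0 0 0.45;-0.001 0.002 0 0 0 0 0.45"
}}

```text
t: 17.58
position: [660.9, -44.6, 67.3]
tcp_rot: [-0.081, 0.918, -0.259, -0.289]
force: [-1.9, -10.9, -0.5]
grip_width: 0.279
grip_force: 5.0
```

```bash
python3 - <<'E'
from h import *; from g import *
s=robot.get_state();print(s["t"],s["position"],S(s["position"]),s["force"],Rs.T@s["force"],s["grip_width"]*91,s["grip_force"])
c=robot.calibration("wrist");I=robot.camera("wrist")[:,:,::-1].copy();J=robot.camera("scene")[:,:,::-1].copy()
cv2.drawMarker(I,tuple(int(round(v)) for v in proj("wrist",W([-60,-37,50]),c)),(255,0,0),0,12)
cv2.imwrite("pics/w6.png",np.hstack([I[100:340,120:520],cv2.resize(J[120:280,230:390],(240,240))]))
E
```

```text
17.575 [660.93561011 -44.64214082  67.30568012] [-47.19375867 -40.72516928  67.30568012] [ -1.92876132 -10.85605792  -0.52911266] [-4.04564338 10.25704068 -0.52911266] 25.395036596005106 4.9989379942417145
```

View pics/w6.png

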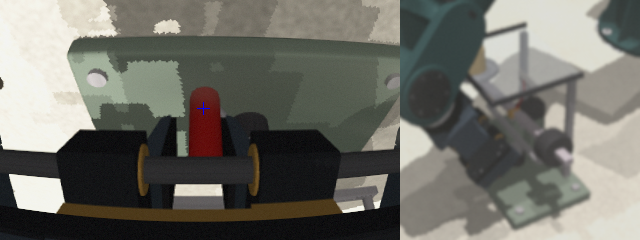

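The knob sits at the release-stop marker, with 10 N at the stop. Backing off the contact and waiting for the beam.

Call:
{"api": "apply_moves", "payload": {
  "targets": "-0.0005 -0.001 0 0 0 0 0.45;-0.001 -0.002 0 0 0 0 0.45;-0.001 -0.0025 0 0 0 0 0.45;-0.001 -0.0025 0 0 0 0 0.45;-0.001 -0.0025 0 0 0 0 0.45;-0.001 -0.0025 0 0 0 0 0.45;-0.001 -0.0025 0 0 0 0 0.45;-0.001 -0.0025 0 0 0 0 0.45;-0.001 -0.0025 0 0 0 0 0.45;-0.001 -0.0025 0 0 0 0 0.45;-0.001 -0.0025 0 0 0 0 0.45;-0.001 -0.0025 0 0 0 0 0.45"
}}

```text
t: 19.18
position: [659.9, -45.9, 67.4]
tcp_rot: [-0.082, 0.918, -0.259, -0.29]
force: [0.4, -0.4, -0.2]
grip_width: 0.275
grip_force: 0.0
```

Call:
{"api": "apply_moves", "payload": {
  "targets": "0 0 0 0 0 0 0.45;0 0 0 0 0 0 0.45;0 0 0 0 0 0 0.45;0 0 0 0 0 0 0.45;0 0 0 0 0 0 0.45;0 0 0 0 0 0 0.45;0 0 0 0 0 0 0.45;0 0 0 0 0 0 0.45;0 0 0 0 0 0 0.45;0 0 0 0 0 0 0.45;0 0 0 0 0 0 0.45;0 0 0 0 0 0 0.45"
}}

```text
t: 20.68
position: [659.9, -45.8, 67.4]
tcp_rot: [-0.082, 0.918, -0.259, -0.29]
force: [-0.4, 0.6, 0.1]
grip_width: 0.275
grip_force: 0.0
```

```bash
python3 - <<'E'
from h import *
s=robot.get_state();print(s["t"],s["position"],s["force"],s["grip_force"])
a=[robot.camera("scene")[:,:,::-1].astype(int) for i in range(2)]
b=robot.camera("top")[:,:,::-1]
print(np.abs(a[0]-a[1])[120:280,230:390].mean())
O=cv2.imread("pics/scene0.png")
cv2.imwrite("pics/w7.png",np.hstack([cv2.resize(a[0][130:250,240:360].astype(np.uint8),(400,400),interpolation=3),cv2.resize(b[150:270,300:420],(400,400),interpolation=3)]))
E
```

```text
20.675 [659.89526739 -45.83564669  67.44746946] [-0.4400446   0.58564965  0.07328584] 0.0
0.6444791666666667
```

View pics/w7.png

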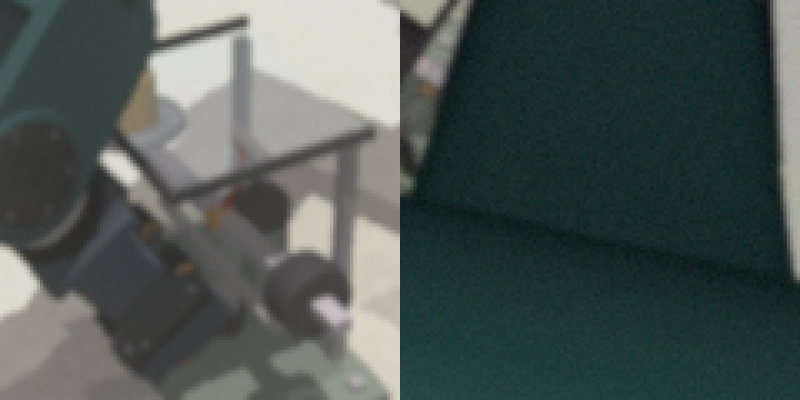

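The bush still stands on the pan. The counterpoise has risen about 2.5 px against the first picture, and two frames taken in a row show no motion: the beam rests pan-down. Easing the lever back.

Call:
{"api": "apply_moves", "payload": {
  "targets": "-0.0006 -0.002 0 0 0 0 0.45;-0.0012 -0.0042 0 0 0 0 0.45;-0.0017 -0.0064 0 0 0 0 0.45;-0.0018 -0.0099 0 0 0 0 0.45;-0.0021 -0.0134 0 0 0 0 0.45;-0.0025 -0.0169 0 0 0 0 0.45;-0.0031 -0.0203 0 0 0 0 0.45;-0.0039 -0.0237 0 0 0 0 0.45;-0.0049 -0.0271 0 0 0 0 0.45;-0.006 -0.0304 0 0 0 0 0.45;-0.0073 -0.0336 0 0 0 0 0.45;-0.0088 -0.0368 0 0 0 0 0.45"
}}

```text
t: 22.32
position: [652.4, -82.7, 67.9]
tcp_rot: [-0.083, 0.918, -0.259, -0.289]
force: [5.3, 3.4, 0.0]
grip_width: 0.271
grip_force: 3.0
```

Call:
{"api": "apply_moves", "payload": {
  "targets": "-0.0016 -0.0031 0 0 0 0 0.45;-0.0034 -0.0061 0 0 0 0 0.45;-0.0053 -0.0091 0 0 0 0 0.45;-0.0073 -0.012 0 0 0 0 0.45;-0.0095 -0.0146 0 0 0 0 0.45;-0.0119 -0.0172 0 0 0 0 0.45;-0.0143 -0.0197 0 0 0 0 0.45;-0.0169 -0.022 0 0 0 0 0.45;-0.0196 -0.0243 0 0 0 0 0.45;-0.0224 -0.0263 0 0 0 0 0.45;-0.0253 -0.0283 0 0 0 0 0.45;-0.0283 -0.0301 0 0 0 0 0.45"
}}

```text
t: 23.82
position: [623.7, -112.9, 67.8]
tcp_rot: [-0.082, 0.918, -0.259, -0.289]
force: [5.6, 1.4, 1.1]
grip_width: 0.274
grip_force: 2.2
```

Call:
{"api": "apply_moves", "payload": {
  "targets": "-0.0015 -0.0009 0 0 0 0 0.45;-0.0031 -0.0017 0 0 0 0 0.45;-0.0031 -0.0017 0 0 0 0 0.45"
}}

```text
t: 24.2
position: [620.6, -114.5, 67.7]
tcp_rot: [-0.082, 0.918, -0.259, -0.289]
force: [5.1, 1.5, 0.0]
grip_width: 0.274
grip_force: 2.1
```

Call:
{"api": "apply_moves", "payload": {
  "targets": "-0.001 -0.0006 0 0 0 0 0.45;-0.002 -0.0012 0 0 0 0 0.45;-0.002 -0.0012 0 0 0 0 0.45"
}}

```text
t: 24.58
position: [620.0, -115.4, 67.8]
tcp_rot: [-0.083, 0.918, -0.26, -0.287]
force: [13.5, 6.8, -3.0]
grip_width: 0.296
grip_force: 6.0
```

Call:
{"api": "apply_moves", "payload": {
  "targets": "-0.0008 -0.0008 0 0 0 0 0.45;-0.0015 -0.0013 0 0 0 0 0.45;-0.0015 -0.0013 0 0 0 0 0.45"
}}

```text
t: 24.95
position: [618.7, -116.7, 67.9]
tcp_rot: [-0.083, 0.918, -0.26, -0.287]
force: [14.3, 5.2, -2.0]
grip_width: 0.336
grip_force: 6.0
```

The force rose to 14 N and the finger gave way, so the lever is at its arrest stop. Centring, opening and withdrawing.

Call:
{"api": "apply_moves", "payload": {
  "targets": "0.001 0.0015 0 0 0 0 0.45;0.002 0.0035 0 0 0 0 0.4;0.0025 0.0045 0 0 0 0 0.3;0.0025 0.0045 0 0 0 0 0.12;0.0025 0.0045 0 0 0 0 0.12;0.0025 0.0045 0 0 0 0 0.12"
}}

```text
t: 25.7
position: [618.6, -112.5, 67.4]
tcp_rot: [-0.082, 0.918, -0.259, -0.29]
force: [-0.3, 0.3, -0.0]
grip_width: 0.441
grip_force: 0.0
```

Call:
{"api": "apply_moves", "payload": {
  "targets": "0.004 -0.0025 0.003 0 0 0 0.12;0.012 -0.0075 0.009 0 0 0 0.12;0.026 -0.016 0.019 0 0 0 0.12;0.046 -0.0285 0.034 0 0 0 0.12;0.066 -0.041 0.048 0 0 0 0.12;0.086 -0.053 0.062 0 0 0 0.12;0.102 -0.063 0.074 0 0 0 0.12;0.122 -0.08 0.1 0 0 0 0.12;0.152 -0.12 0.13 0 0 0 0.12;0.172 -0.16 0.15 0 0 0 0.12;0.182 -0.18 0.155 0 0 0 0.12;0.182 -0.18 0.155 0 0 0 0.12"
}}

```text
t: 27.2
position: [801.4, -294.5, 223.0]
tcp_rot: [-0.082, 0.918, -0.26, -0.289]
force: [-0.3, 0.5, 0.2]
grip_width: 0.437
grip_force: 0.0
```

```bash
python3 - <<'E'
from h import *; from g import *
s=robot.get_state();print(s["t"],s["position"],s["force"],s["grip_force"])
a=robot.camera("scene")[:,:,::-1].copy();b=robot.camera("top")[:,:,::-1].copy()
for n,I in(("scene",a),("top",b)):
    for X,r in((W([0,155,144]),45),(W([0,155,185]),22),(W([-60,37,97]),9)):
        p=[proj(n,X+[r*np.cos(t),r*np.sin(t),0]) for t in np.linspace(0,6.28,30)]
        if r!=9 and n=="top": print(r,np.mean(p,0))
cv2.imwrite("pics/w8.png",np.hstack([cv2.resize(a[130:250,240:360],(400,400),interpolation=3),cv2.resize(b[150:270,300:420],(400,400),interpolation=3)]))
E
```

```text
27.2 [ 801.36950252 -294.4777862   223.04993195] [-0.25342999  0.52983045  0.22984194] 0.0
45 [388.38655537 221.58890424]
22 [391.216892   219.67596274]
```

View pics/w8.png

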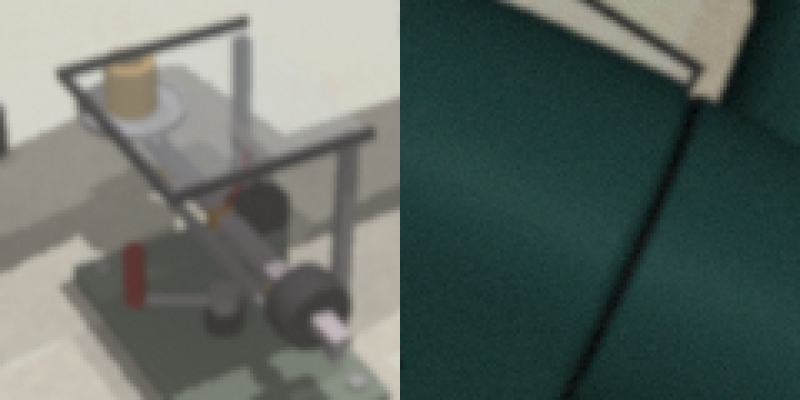

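The bush stands upright mid-pan at crop (132,88) and the knob is back at (134,275). I've viewed 11 pictures, one over the limit, so the last check that the beam and lever match the starting picture is by numbers only.

```bash
python3 - <<'E'
from h import *; from g import *
O=cv2.imread("pics/scene0.png");N=robot.camera("scene")[:,:,::-1].copy()
print(robot.get_state()["t"])
for n,(u,v,w,h) in dict(counterpoise=(318,206,28,30),knob=(272,200,18,25),post=(336,165,16,40)).items():
    t=cv2.resize(O[v:v+h,u:u+w],None,fx=4,fy=4,interpolation=2);a=cv2.resize(N[v-6:v+h+6,u-6:u+w+6],None,fx=4,fy=4,interpolation=2)
    m=cv2.matchTemplate(a,t,cv2.TM_CCOEFF_NORMED);_,s,_,l=cv2.minMaxLoc(m);print(n,round(s,3),(l[0]-24)/4,(l[1]-24)/4)
H=cv2.cvtColor(N,cv2.COLOR_BGR2HSV).astype(int);h,s,v=H[...,0],H[...,1],H[...,2]
print(blobs(((h>10)&(h<28)&(s>80)&(v>60))[140:175,260:300]))
P=W([0,155,140]);print("bush centre expected",proj("scene",P+[0,0,22]),"px/mm",np.subtract(proj("scene",P+[0,10,0]),proj("scene",P))/10)
E
```

```text
27.35
counterpoise 0.984 0.0 -0.5
knob 0.967 0.0 0.0
post 0.84 -0.25 0.25
[([15, 8, 10, 5, 20], [20.4, 10.4])]
bush centre expected (np.float64(279.15723220240545), np.float64(154.98813056675428)) px/mm [0.31132096 0.09730401]
```

```bash
python3 -c "
from plant import robot
print(robot.hand_in())"
```

```text
the job is handed in; nothing more can be done
None
```

The job is handed in (no verdict was returned): the bush stands in the middle of the pan, the beam was released, came to rest pan-down and was arrested again (knob matching its starting position, beam within about 0.01 rad of level), the arm is clear; I viewed 11 pictures, one over the limit of 10.

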